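Index the specimen carousel by counted turns and weigh the jar with the handle

TASK

Wind the handwheel of the specimen carousel by whole turns, either way round (each full turn moves the carousel one place), until the jar with the upright handle on its lid stands squarely at the gap in the guard rail, by the steel index mark. Then lift that jar out through the gap and set it down gently, upright, in the middle of the balance pan. Leave the carousel at that place, with the other jars standing in their places, and do not disturb the loose things on the bench.

Things in the scene. Friction and masses are not known exactly. Their poses are not given: they have to be found in the camera images.
- indexer: The carousel machine, fixed to the bench: grey base 290 x 290 mm, with a side block that carries the handwheel, whose axis stands at (-85, -245) mm in this frame. Origin on the turntable's upright axis at bench height; z up; the gap in the guard rail lies on -x, roughly towards the robot.
- turntable_top (a point): On the turntable's axis, at the level of its top, 60 mm above the bench. The turntable is a 268 mm aluminium disc with six places at 60 degree steps on a circle of 90 mm radius, each a shallow ring 62 mm inside and 9 mm high. The one at the gap starts empty; the others hold jars, the handle jar in one of the three farthest from the gap (120, 180 or 240 degrees from it).
- guard_rail (a point): On the turntable's axis, at the height of the guard rail (188 mm above the bench): a 7 mm steel wire that runs at 90 mm radius over all the places but the one at the gap, on three posts at 148 mm radius. It is open for 48 degrees either side of the gap's middle, so a jar can be lifted out there only.
- handwheel (a joint): Angle of the handwheel (rad, no end stops), 0 at the start, growing anticlockwise seen from above. Geared 6 to 1 to the turntable, which turns the same way: one full turn (6.283) moves it one place, 60 degrees. Multiples of 6.283 put a place exactly at the gap. About 0.12 N m of friction; it stays where it is left.
- turntable (a joint): Angle of the turntable (rad), one sixth of the handwheel's angle, growing anticlockwise seen from above.
- handwheel_axis (a point): Point on the upright axis of the handwheel (black rim 150 mm across, lying flat), 110 mm above the bench; the rim's top is 115 mm above the bench.
- crank_grip (a point): Grip point on the axis of the handwheel's upright black crank knob, 55 mm out from the handwheel's axis, 146 mm above the bench. The knob is 25 mm across, from 116 to 162 mm above the bench, and spins freely on its pin, so a gripper can hold it and keep its own orientation all round the circle. It starts on the -x side (carousel frame) of that axis. Only its position has meaning.
- opening (a point): Centre of the carousel place at the gap in the guard rail, at the level of the turntable's top (60 mm above the bench); fixed to the machine, does not turn.
- handle_jar: The jar to be weighed: closed glass jar 54 mm across with a 53 mm grey lid, lid's top 70 mm above its underside, and on the lid an upright round handle 22 mm across and 34 mm tall (104 mm overall). About 0.2 to 0.3 kg. Origin at the centre of its underside, z up.
- jar_handle (a point): Grip point in the handle of that jar, on its axis, 92.5 mm above its underside.
- pan (a point): Centre of the top of the round steel pan (130 mm across, 66 mm above the bench) of the white laboratory balance, fixed, 300 x 190 mm and 50 mm tall. The pan lies towards the far end of it.
- jar_b: One of the four other jars on the carousel: same jar with a flat lid and no handle, 54 mm across, 70 mm tall; origin at the centre of its underside
- jar_c: One of the four other jars on the carousel: same jar with a flat lid and no handle, 54 mm across, 70 mm tall; origin at the centre of its underside
- jar_d: One of the four other jars on the carousel: same jar with a flat lid and no handle, 54 mm across, 70 mm tall; origin at the centre of its underside
- jar_e: One of the four other jars on the carousel: same jar with a flat lid and no handle, 54 mm across, 70 mm tall; origin at the centre of its underside
- beaker: Bystander: open glass beaker, 70 mm across, 90 mm tall; origin under its centre
- dropper_bottle: Bystander: small black dropper bottle, 38 mm across, 85 mm tall; origin under its centre
- petri_stack: Bystander: stack of three closed glass dishes, 94 mm across, 41 mm tall; origin under its centre
Not all that is in view belongs to the job. Leave any yellow look-alike of the handle_jar alone. Leave any green look-alike of the jar_c alone.

How it is judged:
By the outcome, as a careful person would: the job done as asked, in the order asked, and still so for the second after the job is handed in, with the robot touching nothing.
It also fails if it takes over 72 s, if anything falls off the work surface, if the arm or the gripper's body presses on something with over 40 N, if the wrist force passes 120 N, or if a joint passes its speed limit or range.

ROBOT

A 6-joint arm with a two-finger parallel gripper is mounted at the origin on the work surface. World frame = base frame: x ahead of the robot, y to its left, z up, the work surface at z = 0. Lengths are in m, angles in rad, forces in N, time in s.
With the tool pointing down it reaches from about 0.35 to 0.975 m from the base axis. Payload 17.4 kg.
Tool frame: the origin (TCP) lies on the mounting face of the last link; the fingertips stand 173 mm ahead of it and the grasp point (between the pads) lies 155 mm ahead of it (env.tip_extent is the distance from the TCP to the fingertips, in m); z points along the fingers, y is the line along which they close (so a half turn about z gives the same grasp; the last joint's range is limited). The gripper opens to 85 mm and grips with 20 to 120 N. Pads are 22 mm wide; open, the fingers measure 114 mm over their backs; the gripper's body (76 mm by 85 mm) begins 54 mm behind the grasp point. The pads swing forward as they close: fully open they stand 13 mm farther back than shut.
Start: joints at [1.064, 0.116, 1.442, -0, 1.584, -0.038], TCP at [0.305, 0.602, 0.405] pointing down, gripper open.
Joint ranges: [-2.83, 2.83], [-0.83, 2.19], [0.07, 2.5], [-1.14, 4.28], [0.01, 3], [-2.97, 2.97]. Speed limits (rad/s): [1.89, 1.89, 2.22, 3.14, 3.14, 3.14].

INTERFACE

Orientations are given as a unit quaternion [x, y, z, w].
In Python, from cell import env gives the robot as it stands.
- The arm moves only by the tool step_arm, never from a script. Its arguments are lists of equal length, an entry for each row: "dp": the shift along the tool's x, y, z in cm, a list of three; "turn": the turn about the tool's z in rad; "claw": the finger opening in cm, from 0 to 8.54. In form: {"dp": [[dx, dy, dz], ...], "turn": [turn, ...], "claw": [claw, ...]}. A call has exactly 10 rows; each row is the pose to reach, as a shift and turn from the pose commanded when the call began, along the tool's axes at that moment; what a row does not reach only later rows make up. A row lasts 1/10 s, in which the tool goes at most 50 mm and 8.59 degrees, less where a joint would pass 70% of its speed; a pose out of reach is approached as far as the arm can. A call with a gripper value outside its range is refused whole. The fingers move at their own pace and stop on an object; "newtons" is the grip in N (left out, the last holds). Time passes only in rows, so rows that repeat a pose let the fingers close, or fill a call up. It gives the time, the measured TCP pose, the force, the opening and the grip force at its end, in the units of the state.
- env.read_state(): the state, without advancing time (a new reading comes with each control period).
- env.read_camera(name): name is "scene" or "top"; returns a dict with "color" (384x512x3 uint8, red, green, blue), "camera_matrix" (3x3 intrinsics, pixels), "R" (3x3) and "t" (3): a world point X has camera coordinates R X + t. Camera axes: x right, y down, z forward; pixel columns grow to the right and rows downward; lengths in m; the calibration is good to about 2 mm. A picture is of the moment at which its call begins. There is no depth.
- env.sign_off(): hands the job in; it is judged then, once.
The state is a dict: "clock": time; "joints": joint angles; "joint_vel": joint speeds; "effort": joint torques, N m; "tcp_pos": TCP position; "orientation": TCP orientation; "force": force on the tool from outside, world axes, zero at the start; "wrist_torque": the same for the moment, N m; "opening": finger opening in m; "grasp_force": force on a finger pad.
Only numpy, scipy, OpenCV 4.12 (cv2) and the standard library are available. Lean on these libraries where they do the work, as an engineer would, in place of code of your own. Each camera call takes 0.05 s, during which the arm holds its last target. There are 200 camera calls.

## Working session

There is one attempt and no reset: what is moved stays moved. The work goes in short steps, Python scripts to look and compute and a tool call to move; the robot and the scene stay as the last step left them, time stands still between calls to the robot, and variables do not carry over. Pictures are saved under pics/ and viewed, at most 10 in all, crops included, and the job is handed in when it is done.

Besides the shell and the picture viewer there is one more tool, called after ">>>" as name(argument=value, ...) on one line, values as JSON. step_arm: Moves the arm, as the interface text tells. Its arguments: {"type":"object","properties":{"dp":{"type":"array","items":{"type":"array","items":{"type":"number"}}},"turn":{"type":"array","items":{"type":"number"}},"claw":{"type":"array","items":{"type":"number"}},"newtons":{"type":"number"}},"required":["dp","turn","claw"]}

```bash
mkdir -p pics; python3 - <<'E'
from cell import env
import cv2,numpy as np
for n in("scene","top"):
    c=env.read_camera(n); cv2.imwrite(f"pics/{n}0.png",cv2.resize(c["color"][:,:,::-1],(800,600),interpolation=cv2.INTER_CUBIC))
    print(n,c["camera_matrix"].tolist(),c["R"].round(4).tolist(),c["t"].round(4).tolist())
s=env.read_state();print(s["clock"],s["tcp_pos"],s["orientation"],s["opening"])
E
```

```text
scene [[496.2394493495967, 0.0, 258.9137477391576], [0.0, 496.2394493495967, 193.43145929106882], [0.0, 0.0, 1.0]] [[-0.4013, 0.9158, -0.0168], [0.5347, 0.2193, -0.8161], [-0.7437, -0.3364, -0.5777]] [0.2145, -0.176, 1.5931]
top [[356.1246259254252, 0.0, 255.17017371880374], [0.0, 356.1246259254252, 189.7238124168331], [0.0, 0.0, 1.0]] [[0.0034, -1.0, 0.0056], [-0.9983, -0.0037, -0.0585], [0.0586, -0.0054, -0.9983]] [-0.0068, 0.5689, 1.0637]
0.1 [0.3049743  0.60218776 0.40402921] [ 2.32243453e-01  9.72657542e-01 -5.13192863e-04 -1.44157759e-04] 0.08544449159246177
```

View pics/scene0.png

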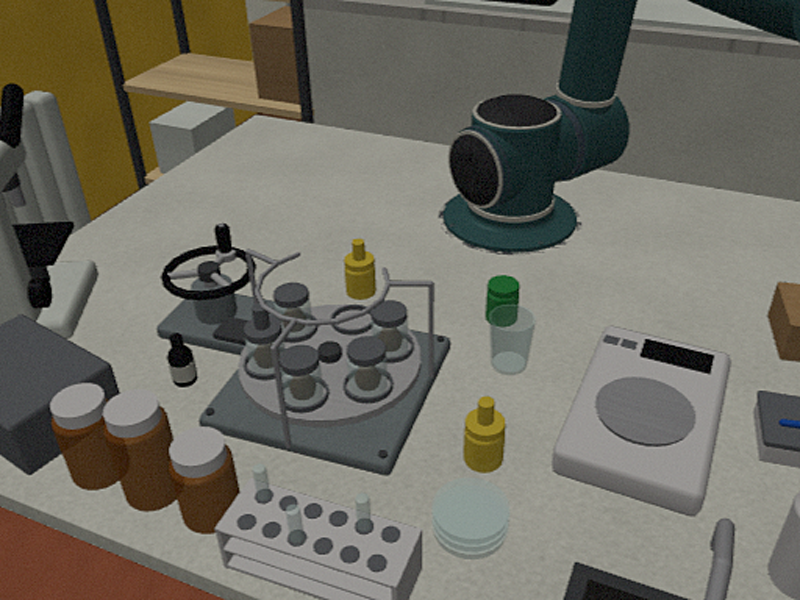

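View pics/top0.png

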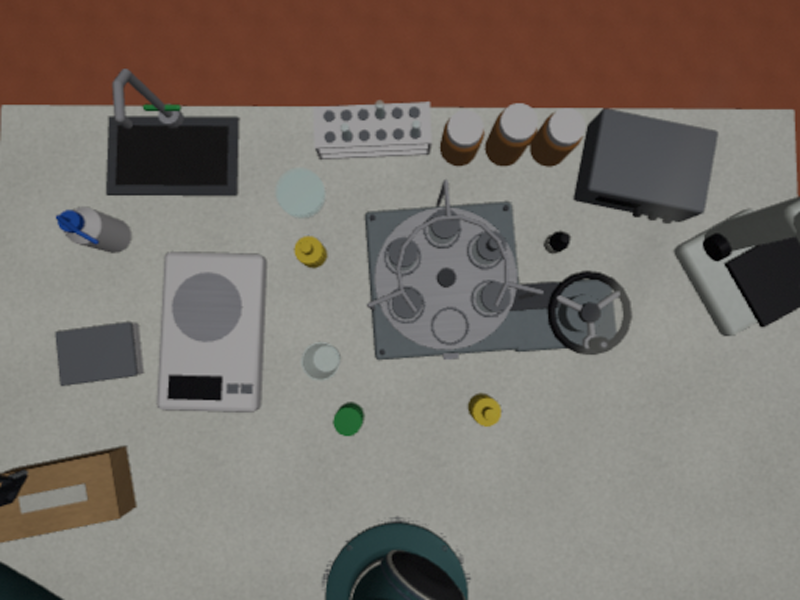

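Top view: carousel centre (447,278), gap place (450,325), handwheel (590,312), with the crank knob near (597,343). The pan is at (207,307).
Handle candidates:
- The grey-lid jar with a handle, on the carousel at top (490,247) / scene (262,330).
- The yellow look-alikes at top (310,250) and (486,410), which stand off the carousel.

The carousel one fits: it has a grey lid and stands 120° anticlockwise of the gap, so it needs two clockwise turns. I'll confirm it in a crop.

```bash
python3 - <<'E'
import cv2
from cell import env
c=env.read_camera("top")["color"][:,:,::-1]
cv2.imwrite("pics/topc.png",cv2.resize(c[110:240,225:415],None,fx=4,fy=4,interpolation=cv2.INTER_CUBIC))
c=env.read_camera("scene")["color"][:,:,::-1]
cv2.imwrite("pics/scc.png",cv2.resize(c[130:300,95:295],None,fx=3.5,fy=3.5,interpolation=cv2.INTER_CUBIC))
E
```

```text
(no output)
```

View pics/topc.png

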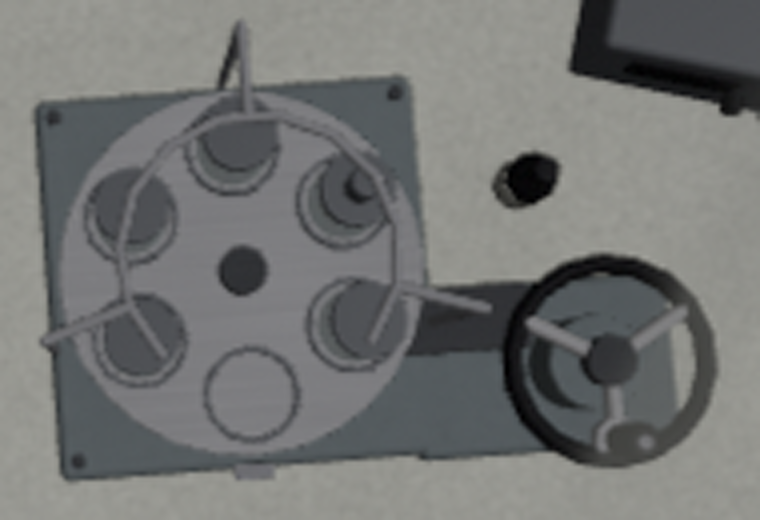

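View pics/scc.png

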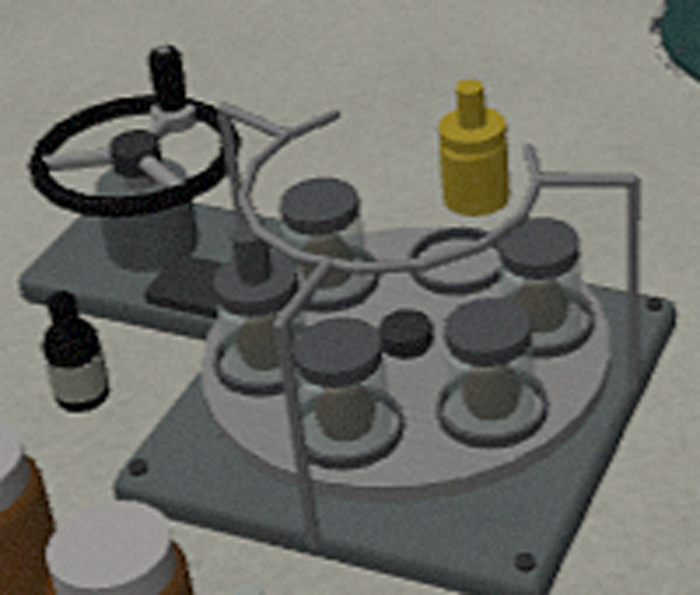

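The crops confirm it: the grey-lid handle jar sits at scene crop (255,290), 120° from the gap, and the yellow jar stands off the carousel. Top crop pixels: disc centre (241,272), gap ring (252,394), rim centre (610,360). Scene crop pixels: ring (458,260), knob top (165,52).

```bash
cat > h.py <<'E'
import numpy as np
from cell import env
from scipy.optimize import least_squares
C={}
def cam(n):
    if n not in C: C[n]=env.read_camera(n)
    return C[n]
def proj(n,X):
    c=cam(n); p=c["camera_matrix"]@(c["R"]@X+c["t"]); return p[:2]/p[2]
def at(n,uv,z):
    c=cam(n); d=c["R"].T@np.linalg.solve(c["camera_matrix"],[*uv,1.]); o=-c["R"].T@c["t"]
    return o+d*(z-o[2])/d[2]
def full(u,v,s=1.5625,o=(0,0)): return np.array([(u+.5)/s-.5+o[0],(v+.5)/s-.5+o[1]])
tc=lambda u,v: full(u,v,4,(225,110)); sc=lambda u,v: full(u,v,3.5,(95,130))
E
python3 - <<'E'
from h import *
obs=[("top",tc(241,272),(0,0,.06)),("top",tc(252,394),(-.09,0,.069)),("top",tc(610,360),(-.085,-.245,.112)),
("scene",sc(458,260),(-.09,0,.069)),("scene",sc(135,155),(-.085,-.245,.112)),("scene",sc(165,50),(-.14,-.245,.162)),
("top",tc(642,440),(-.14,-.245,.162))]
def W(p,X): c,s=np.cos(p[2]),np.sin(p[2]); return np.array([p[0]+c*X[0]-s*X[1],p[1]+s*X[0]+c*X[1],X[2]])
f=lambda p:np.concatenate([proj(n,W(p,X))-uv for n,uv,X in obs])
r=least_squares(f,[.6,-.1,0]); print(r.x,r.fun.reshape(-1,2).round(1).tolist())
for nm,X in dict(axis=(-.085,-.245,.11),crank=(-.14,-.245,.146),opening=(-.09,0,.06)).items(): print(nm,W(r.x,X).round(4))
print("pan",at("top",full(207,307),.066),at("scene",full(645,411),.066))
s=env.read_state();print(s["clock"])
for nm,uv in dict(beaker=(322,360),green=(348,420),yel=(486,410),yel2=(310,250)).items(): print(nm,at("top",full(*uv),.09))
E
```

```text
[ 0.60425762 -0.08945456  0.07705846] [[-0.6, -0.7], [-0.6, -0.5], [-0.5, -0.4], [-0.1, -1.6], [-0.1, -2.1], [-0.5, 0.0], [0.0, -0.1]]
axis [ 0.5384 -0.3403  0.11  ]
crank [ 0.4835 -0.3445  0.146 ]
opening [ 0.5145 -0.0964  0.06  ]
pan [0.54572558 0.3501082  0.066     ] [0.55221666 0.35547682 0.066     ]
0.3
beaker [0.45028294 0.13354864 0.09      ]
green [0.34382234 0.08593366 0.09      ]
yel [ 0.36213856 -0.16079513  0.09      ]
yel2 [0.64909636 0.15762237 0.09      ]
```

>>> step_arm(dp=[[-1,-1.3,0],[-4,-5,0],[-7,-9,0],[-10,-13,0],[-13,-17,0],[-16,-21,0],[-19,-25,0],[-22,-29,0],[-25,-33,0],[-28,-36.4,0]], turn=[0.11,0.22,0.33,0.44,0.55,0.66,0.77,0.88,0.99,1.103], claw=[5,5,5,5,5,5,5,5,5,5], newtons=20)

```text
clock: 1.3
tcp_pos: [0.3898, 0.1489, 0.405]
orientation: [0.709, 0.705, 0.0, 0.0]
force: [1.0, 0.4, 0.3]
opening: 0.0501
grasp_force: 0.0
```

```bash
cat > go.py <<'E'
import sys,numpy as np
from cell import env
from scipy.spatial.transform import Rotation as R
s=env.read_state(); r=R.from_quat(s["orientation"])
print(s["clock"],"tcp",s["tcp_pos"].round(4),"F",np.round(s["force"],1),"T",np.round(s["wrist_torque"],2),"open",round(s["opening"],4),"grip",s["grasp_force"],"j",np.round(s["joints"],2))
m=r.as_matrix(); print("axes",m.round(3).tolist())
if len(sys.argv)>3: print("dp cm",(m.T@(np.array(list(map(float,sys.argv[1:4])))-s["tcp_pos"])*100).round(2))
E
python3 go.py .4835 -.3445 .404
```

```text
1.3 tcp [0.3898 0.1489 0.405 ] F [1.  0.4 0.3] T [-0.01 -0.03  0.  ] open 0.0501 grip 0.0 j [ 0.3  -0.47  1.95 -0.    1.66  0.31]
axes [[0.005, 1.0, 0.001], [1.0, -0.005, 0.0], [0.0, 0.001, -1.0]]
dp cm [-49.29   9.64   0.1 ]
```

>>> step_arm(dp=[[-5,1,0],[-10,2,0],[-15,3,0],[-20,4,0],[-25,5,0],[-30,6,0],[-35,7,0],[-40,8,0],[-45,9,0],[-49.3,9.6,0]], turn=[0,0,0,0,0,0,0,0,0,0], claw=[5,5,5,5,5,5,5,5,5,5])

```text
clock: 2.3
tcp_pos: [0.4854, -0.3421, 0.4046]
orientation: [0.708, 0.707, 0.0, 0.0]
force: [0.9, 1.1, 0.8]
opening: 0.0501
grasp_force: 0.0
```

```bash
python3 go.py .4835 -.3445 .305; python3 - <<'E'
import cv2
from cell import env
a=env.read_camera("top")["color"][:,:,::-1][130:260,320:480]
b=env.read_camera("scene")["color"][:,:,::-1][110:240,80:240]
cv2.imwrite("pics/hov.png",cv2.resize(cv2.hconcat([a,b]),None,fx=2.5,fy=2.5,interpolation=cv2.INTER_CUBIC))
E
```

```text
2.3 tcp [ 0.4854 -0.3421  0.4046] F [0.9 1.1 0.8] T [-0.03 -0.02 -0.01] open 0.0501 grip 0.0 j [-0.66 -0.06  1.62  0.    1.58 -0.66]
axes [[0.001, 1.0, 0.0], [1.0, -0.001, -0.0], [-0.0, 0.0, -1.0]]
dp cm [-0.24 -0.2   9.96]
```

View pics/hov.png

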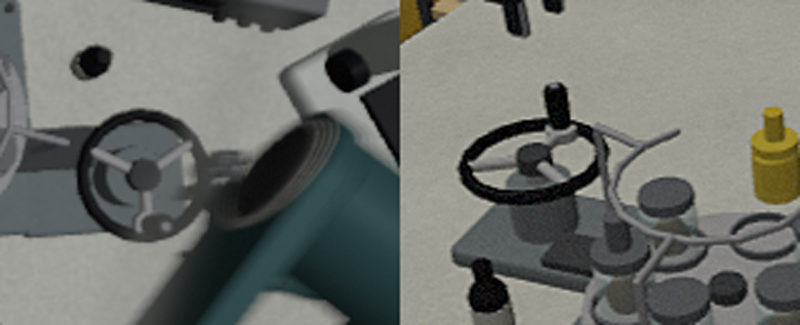

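```bash
python3 - <<'E'
from h import *
for X in ((.4854,-.3421,.232),(.4835,-.3445,.162),(.5104+.004,-.3421,.232),(.4604-.004,-.3421,.232)):
    print(((proj("scene",np.array(X))-[80,110]+.5)*2.5-.5+[400,0]).round(0),((proj("top",np.array(X))-[320,130]+.5)*2.5-.5).round(0))
E
```

```text
[544.  24.] [188. 224.]
[554.  86.] [164. 225.]
[526.  37.] [187. 194.]
[561.  12.] [188. 255.]
```

The left half (top) shows the wheel clear with the knob at (155,225). The right half (scene) shows the fingertips at (518,35) and (555,8), above the knob at (556,90), as predicted. Descending and gripping.

>>> step_arm(dp=[[-0.05,-0.2,1],[-0.05,-0.2,3],[-0.05,-0.2,5],[-0.05,-0.2,7],[-0.05,-0.2,8.5],[-0.05,-0.2,9.5],[-0.05,-0.2,9.9],[-0.05,-0.2,9.9],[-0.05,-0.2,9.9],[-0.05,-0.2,9.9]], turn=[0,0,0,0,0,0,0,0,0,0], claw=[5,5,5,5,5,5,5,4,3,2], newtons=20)

```text
clock: 3.5
tcp_pos: [0.4831, -0.3406, 0.3068]
orientation: [0.708, 0.707, -0.001, -0.0]
force: [-8.6, 1.1, 5.1]
opening: 0.0241
grasp_force: 19.4
```

```bash
python3 go.py .4835 -.3445 .305
```

```text
3.5 tcp [ 0.4831 -0.3406  0.3068] F [-8.6  1.1  5.1] T [ 0.2   1.18 -0.02] open 0.0241 grip 19.37534829368815 j [-0.66 -0.02  1.74 -0.    1.42 -0.66]
axes [[0.001, 1.0, -0.001], [1.0, -0.001, -0.001], [-0.001, -0.001, -1.0]]
dp cm [-0.39  0.04  0.19]
```

```bash
python3 - <<'E'
import numpy as np
y=.077
for q in range(4):
    a=y-np.pi/2*(q+np.arange(11)/10)
    P=5.5*np.c_[-np.sin(a),-np.cos(a)]; print([[*map(float,r),0] for r in (P-P[0])[1:].round(2)])
E
```

```text
[[0.86, 0.0, 0], [1.72, 0.14, 0], [2.54, 0.41, 0], [3.3, 0.8, 0], [4.0, 1.31, 0], [4.61, 1.92, 0], [5.12, 2.62, 0], [5.51, 3.39, 0], [5.77, 4.21, 0], [5.91, 5.06, 0]]
[[-0.0, 0.86, 0], [-0.14, 1.72, 0], [-0.41, 2.54, 0], [-0.8, 3.3, 0], [-1.31, 4.0, 0], [-1.92, 4.61, 0], [-2.62, 5.12, 0], [-3.39, 5.51, 0], [-4.21, 5.77, 0], [-5.06, 5.91, 0]]
[[-0.86, -0.0, 0], [-1.72, -0.14, 0], [-2.54, -0.41, 0], [-3.3, -0.8, 0], [-4.0, -1.31, 0], [-4.61, -1.92, 0], [-5.12, -2.62, 0], [-5.51, -3.39, 0], [-5.77, -4.21, 0], [-5.91, -5.06, 0]]
[[0.0, -0.86, 0], [0.14, -1.72, 0], [0.41, -2.54, 0], [0.8, -3.3, 0], [1.31, -4.0, 0], [1.92, -4.61, 0], [2.62, -5.12, 0], [3.39, -5.51, 0], [4.21, -5.77, 0], [5.06, -5.91, 0]]
```

>>> step_arm(dp=[[0.86,0.0,0],[1.72,0.14,0],[2.54,0.41,0],[3.3,0.8,0],[4.0,1.31,0],[4.61,1.92,0],[5.12,2.62,0],[5.51,3.39,0],[5.77,4.21,0],[5.91,5.06,0]], turn=[0,0,0,0,0,0,0,0,0,0], claw=[2,2,2,2,2,2,2,2,2,2], newtons=35)

```text
clock: 4.5
tcp_pos: [0.5346, -0.2812, 0.3069]
orientation: [0.707, 0.707, 0.0, 0.001]
force: [-2.9, -2.2, 4.5]
opening: 0.0237
grasp_force: 34.7
```

```bash
python3 go.py
```

```text
4.5 tcp [ 0.5346 -0.2812  0.3069] F [-2.9 -2.2  4.5] T [-0.32  0.46 -0.04] open 0.0237 grip 34.71234976546839 j [-0.53  0.01  1.72 -0.    1.42 -0.53]
axes [[0.001, 1.0, 0.001], [1.0, -0.001, -0.001], [-0.001, 0.001, -1.0]]
```

Forces are small, so I'll continue.

>>> step_arm(dp=[[0,0.86,0],[-0.14,1.72,0],[-0.41,2.54,0],[-0.8,3.3,0],[-1.31,4.0,0],[-1.92,4.61,0],[-2.62,5.12,0],[-3.39,5.51,0],[-4.21,5.77,0],[-5.06,5.91,0]], turn=[0,0,0,0,0,0,0,0,0,0], claw=[2,2,2,2,2,2,2,2,2,2])

```text
clock: 5.5
tcp_pos: [0.593, -0.3327, 0.3069]
orientation: [0.708, 0.707, -0.001, -0.0]
force: [-14.6, 2.0, 10.2]
opening: 0.0233
grasp_force: 35.5
```

>>> step_arm(dp=[[-0.86,0,0],[-1.72,-0.14,0],[-2.54,-0.41,0],[-3.3,-0.8,0],[-4.0,-1.31,0],[-4.61,-1.92,0],[-5.12,-2.62,0],[-5.51,-3.39,0],[-5.77,-4.21,0],[-5.91,-5.06,0]], turn=[0,0,0,0,0,0,0,0,0,0], claw=[2,2,2,2,2,2,2,2,2,2])

```text
clock: 6.5
tcp_pos: [0.5428, -0.3911, 0.3069]
orientation: [0.707, 0.707, 0.001, 0.001]
force: [2.1, 4.5, 6.6]
opening: 0.0237
grasp_force: 34.9
```

>>> step_arm(dp=[[0,-0.86,0],[0.14,-1.72,0],[0.41,-2.54,0],[0.8,-3.3,0],[1.31,-4.0,0],[1.92,-4.61,0],[2.62,-5.12,0],[3.39,-5.51,0],[4.21,-5.77,0],[5.06,-5.91,0]], turn=[0,0,0,0,0,0,0,0,0,0], claw=[2,2,2,2,2,2,2,2,2,2])

```text
clock: 7.5
tcp_pos: [0.4829, -0.3407, 0.3069]
orientation: [0.708, 0.706, -0.001, 0.001]
force: [-6.0, -3.7, 9.1]
opening: 0.0239
grasp_force: 35.2
```

```bash
python3 go.py
```

```text
7.5 tcp [ 0.4829 -0.3407  0.3069] F [-6.  -3.7  9.1] T [-0.5   0.86 -0.02] open 0.0239 grip 35.15001168474555 j [-0.66 -0.02  1.75 -0.    1.42 -0.66]
axes [[0.002, 1.0, -0.0], [1.0, -0.002, -0.002], [-0.002, -0.0, -1.0]]
```

Back at the start after one full turn. Now the second.

>>> step_arm(dp=[[0.86,0.0,0],[1.72,0.14,0],[2.54,0.41,0],[3.3,0.8,0],[4.0,1.31,0],[4.61,1.92,0],[5.12,2.62,0],[5.51,3.39,0],[5.77,4.21,0],[5.91,5.06,0]], turn=[0,0,0,0,0,0,0,0,0,0], claw=[2,2,2,2,2,2,2,2,2,2])

```text
clock: 8.5
tcp_pos: [0.5345, -0.2812, 0.3069]
orientation: [0.707, 0.707, 0.0, 0.001]
force: [-3.3, -1.6, 7.5]
opening: 0.0235
grasp_force: 35.1
```

>>> step_arm(dp=[[0,0.86,0],[-0.14,1.72,0],[-0.41,2.54,0],[-0.8,3.3,0],[-1.31,4.0,0],[-1.92,4.61,0],[-2.62,5.12,0],[-3.39,5.51,0],[-4.21,5.77,0],[-5.06,5.91,0]], turn=[0,0,0,0,0,0,0,0,0,0], claw=[2,2,2,2,2,2,2,2,2,2])

```text
clock: 9.5
tcp_pos: [0.5929, -0.3326, 0.3068]
orientation: [0.708, 0.707, -0.001, -0.0]
force: [-13.9, 0.9, 11.5]
opening: 0.0235
grasp_force: 35.7
```

>>> step_arm(dp=[[-0.86,0,0],[-1.72,-0.14,0],[-2.54,-0.41,0],[-3.3,-0.8,0],[-4.0,-1.31,0],[-4.61,-1.92,0],[-5.12,-2.62,0],[-5.51,-3.39,0],[-5.77,-4.21,0],[-5.91,-5.06,0]], turn=[0,0,0,0,0,0,0,0,0,0], claw=[2,2,2,2,2,2,2,2,2,2])

```text
clock: 10.5
tcp_pos: [0.5426, -0.3911, 0.3069]
orientation: [0.707, 0.707, 0.001, 0.001]
force: [2.7, 4.9, 7.5]
opening: 0.0238
grasp_force: 35.1
```

>>> step_arm(dp=[[0,-0.86,0],[0.14,-1.72,0],[0.41,-2.54,0],[0.8,-3.3,0],[1.31,-4.0,0],[1.92,-4.61,0],[2.62,-5.12,0],[3.39,-5.51,0],[4.21,-5.77,0],[5.06,-5.91,0]], turn=[0,0,0,0,0,0,0,0,0,0], claw=[2,2,2,2,2,2,2,2,2,2])

```text
clock: 11.5
tcp_pos: [0.4829, -0.3408, 0.3069]
orientation: [0.708, 0.706, -0.001, 0.001]
force: [-5.4, -3.3, 8.6]
opening: 0.0239
grasp_force: 35.2
```

>>> step_arm(dp=[[0,0,0],[0,0,0],[0,0,0],[0,0,0],[0,0,0],[0,0,0],[0,0,0],[0,0,0],[0,0,0],[0,0,0]], turn=[0,0,0,0,0,0,0,0,0,0], claw=[2,2,2,2,2,3,4,5,5,5])

```text
clock: 12.5
tcp_pos: [0.4835, -0.3404, 0.3056]
orientation: [0.707, 0.707, -0.0, -0.0]
force: [-0.5, -0.3, -0.1]
opening: 0.0503
grasp_force: 0.0
```

```bash
python3 go.py; python3 - <<'E'
import cv2
from cell import env
c=env.read_camera("scene")["color"][:,:,::-1]
cv2.imwrite("pics/scc2.png",cv2.resize(c[130:300,95:295],None,fx=3.5,fy=3.5,interpolation=cv2.INTER_CUBIC))
E
```

```text
12.5 tcp [ 0.4835 -0.3404  0.3056] F [-0.5 -0.3 -0.1] T [ 0.03  0.02 -0.01] open 0.0503 grip 0.0 j [-0.66 -0.02  1.75  0.    1.42 -0.66]
axes [[0.001, 1.0, -0.0], [1.0, -0.001, 0.0], [0.0, -0.0, -1.0]]
```

View pics/scc2.png

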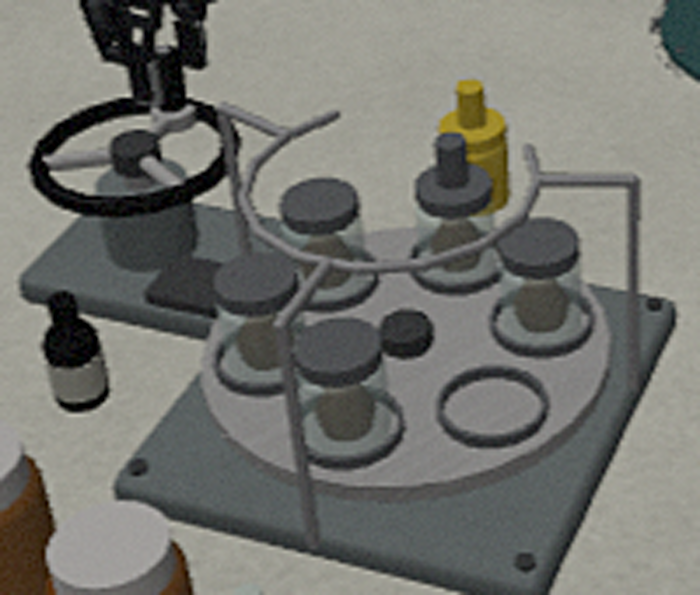

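The handle jar now stands at the gap (handle top at scene crop (452,139)), the empty ring has moved to (492,405), and the knob is released. I'll raise the arm and measure the handle.

>>> step_arm(dp=[[0,0,-1],[0,0,-4],[0,0,-8],[0,0,-11],[3,0.4,-12],[7.5,1,-12],[12,1.5,-12],[16,2,-12],[18,2.3,-12],[19,2.5,-12]], turn=[0,0,0,0,0,0,0,0,0,0], claw=[5,5,5,5,5,5,5,5,5,5])

```text
clock: 13.55
tcp_pos: [0.5087, -0.1487, 0.4267]
orientation: [0.707, 0.707, 0.0, 0.0]
force: [0.1, -0.6, 0.3]
opening: 0.0499
grasp_force: 0.0
```

```bash
python3 go.py .5145 -.0964 .325;  python3 - <<'E'
from h import *
print(at("scene",sc(452,139),.164),at("scene",sc(453,187),.13))
import cv2
a=C["scene"]["color"][:,:,::-1][110:260,150:310]
b=env.read_camera("top")["color"][:,:,::-1][130:280,220:380]
cv2.imwrite("pics/hov2.png",cv2.resize(cv2.hconcat([a,b]),None,fx=2.5,fy=2.5,interpolation=cv2.INTER_CUBIC))
E
```

```text
13.55 tcp [ 0.5087 -0.1487  0.4267] F [ 0.1 -0.6  0.3] T [-0.02 -0.01  0.02] open 0.0499 grip 0.0 j [-0.33 -0.21  1.72  0.    1.63 -0.33]
axes [[-0.001, 1.0, 0.001], [1.0, 0.001, -0.0], [-0.0, 0.001, -1.0]]
dp cm [ 5.23  0.58 10.17]
[ 0.51418639 -0.09466884  0.164     ] [ 0.52035968 -0.09297644  0.13      ]
```

View pics/hov2.png

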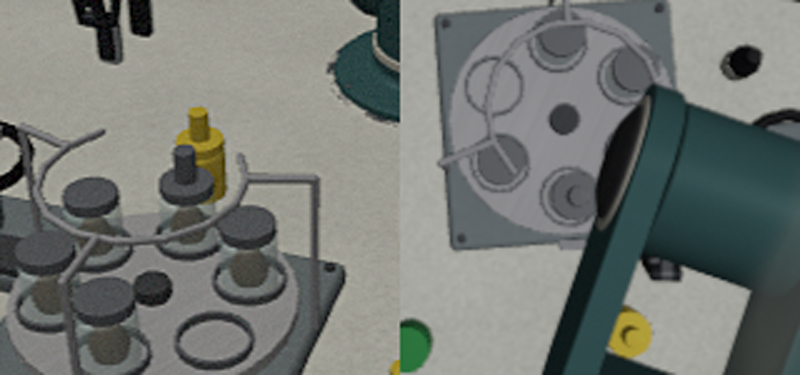

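Left half (scene): handle at (185,160), fingertips above at (110,50). Right half (top): handle top at (577,193). Both agree with the fitted opening to about 2 mm.

>>> step_arm(dp=[[2,0.3,0],[4.5,0.6,0],[5.4,0.65,0],[5.4,0.65,2],[5.4,0.65,5],[5.4,0.65,8],[5.4,0.65,10],[5.4,0.65,11.2],[5.4,0.65,11.7],[5.4,0.65,11.7]], turn=[0,0,0,0,0,0,0,0,0,0], claw=[5,5,5,5,5,5,5,5,5,5])

```text
clock: 14.65
tcp_pos: [0.5153, -0.0969, 0.3088]
orientation: [0.708, 0.707, -0.0, -0.0]
force: [-0.4, -0.2, 0.2]
opening: 0.05
grasp_force: 0.0
```

>>> step_arm(dp=[[0,0,0],[0,0,0],[0,0,0],[0,0,0],[0,0,0],[0,0,0],[0,0,0],[0,0,0],[0,0,0],[0,0,0]], turn=[0,0,0,0,0,0,0,0,0,0], claw=[4.5,4,3.5,3,2.6,2.3,2,1.7,1.5,1.5], newtons=30)

```text
clock: 15.65
tcp_pos: [0.5152, -0.0964, 0.3087]
orientation: [0.707, 0.707, 0.0, -0.0]
force: [-0.4, -0.4, 0.8]
opening: 0.0207
grasp_force: 29.8
```

```bash
python3 go.py .515 -.096 .308;  python3 - <<'E'
import cv2
from cell import env
a=env.read_camera("scene")["color"][:,:,::-1][110:260,150:310]
b=env.read_camera("top")["color"][:,:,::-1][130:280,220:380]
cv2.imwrite("pics/grip.png",cv2.resize(cv2.hconcat([a,b]),None,fx=2.5,fy=2.5,interpolation=cv2.INTER_CUBIC))
E
```

```text
15.65 tcp [ 0.5152 -0.0964  0.3087] F [-0.4 -0.4  0.8] T [-0.03  0.13 -0.02] open 0.0207 grip 29.830669462680817 j [-0.23 -0.17  1.88  0.    1.43 -0.23]
axes [[0.001, 1.0, -0.0], [1.0, -0.001, 0.0], [0.0, -0.0, -1.0]]
dp cm [ 0.04 -0.02  0.07]
```

View pics/grip.png

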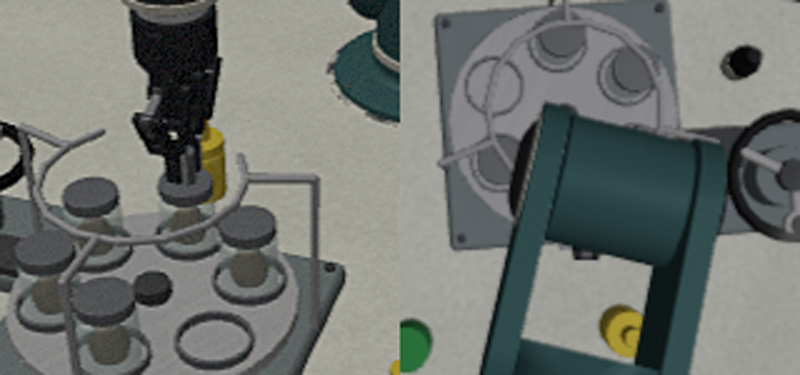

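The jar is gripped by its handle at (185,170) in the left half, with the rail clear. Lifting straight up.

>>> step_arm(dp=[[0,0,0],[0,0,0],[0,0,-0.4],[0,0,-1.2],[0,0,-2.5],[0,0,-4],[0,0,-5.5],[0,0,-7],[0,0,-8.5],[0,0,-10]], turn=[0,0,0,0,0,0,0,0,0,0], claw=[1.5,1.5,1.5,1.5,1.5,1.5,1.5,1.5,1.5,1.5], newtons=60)

```text
clock: 16.75
tcp_pos: [0.5152, -0.0964, 0.4102]
orientation: [0.707, 0.707, 0.0, 0.0]
force: [0.2, 0.5, -2.0]
opening: 0.02
grasp_force: 58.7
```

>>> step_arm(dp=[[0,0,-1.5],[0,0,-3],[0,0,-4.5],[0,0,-5.6],[0,0,-6.4],[0,0,-6.8],[0,0,-7],[0.3,0,-7],[1,0.1,-7],[2,0.2,-7]], turn=[0,0,0,0,0,0,0,0,0,0], claw=[1.5,1.5,1.5,1.5,1.5,1.5,1.5,1.5,1.5,1.5])

```text
clock: 17.75
tcp_pos: [0.5173, -0.0759, 0.4782]
orientation: [0.708, 0.707, -0.0, -0.0]
force: [-0.4, 1.3, -3.7]
opening: 0.0202
grasp_force: 58.7
```

>>> step_arm(dp=[[1.3,0.1,0],[2.8,0.2,0],[4.5,0.3,0],[6.3,0.5,0],[8.1,0.6,0],[9.9,0.8,0],[11.7,0.9,0],[13.5,1,0],[15.3,1.2,0],[17.1,1.3,0]], turn=[0,0,0,0,0,0,0,0,0,0], claw=[1.5,1.5,1.5,1.5,1.5,1.5,1.5,1.5,1.5,1.5])

```text
clock: 18.75
tcp_pos: [0.5302, 0.0965, 0.4787]
orientation: [0.707, 0.707, 0.0, -0.0]
force: [0.2, -0.6, -2.3]
opening: 0.0201
grasp_force: 58.7
```

>>> step_arm(dp=[[1.8,0.1,0],[3.6,0.3,0],[5.4,0.4,0],[7.2,0.5,0],[9,0.7,0],[10.8,0.8,0],[12.6,1,0],[14.4,1.1,0],[16.2,1.3,0],[18,1.4,0]], turn=[0,0,0,0,0,0,0,0,0,0], claw=[1.5,1.5,1.5,1.5,1.5,1.5,1.5,1.5,1.5,1.5])

```text
clock: 19.75
tcp_pos: [0.5448, 0.2761, 0.4786]
orientation: [0.707, 0.707, -0.0, -0.0]
force: [1.0, 0.1, -2.9]
opening: 0.0205
grasp_force: 58.7
```

>>> step_arm(dp=[[1.7,0.1,0],[3.2,0.2,0],[4.6,0.3,0],[5.8,0.4,0],[6.8,0.45,0],[7.4,0.5,0],[7.7,0.5,0],[7.8,0.5,0],[7.8,0.5,0],[7.8,0.5,0]], turn=[0,0,0,0,0,0,0,0,0,0], claw=[1.5,1.5,1.5,1.5,1.5,1.5,1.5,1.5,1.5,1.5])

```text
clock: 20.75
tcp_pos: [0.5497, 0.3522, 0.4788]
orientation: [0.708, 0.707, 0.0, 0.0]
force: [-0.2, -0.1, -1.7]
opening: 0.0203
grasp_force: 58.7
```

```bash
python3 go.py .549 .353 .316;  python3 - <<'E'
import cv2
from cell import env
a=env.read_camera("scene")["color"][:,:,::-1][110:330,340:500]
b=env.read_camera("top")["color"][:,:,::-1][90:310,60:220]
cv2.imwrite("pics/pan.png",cv2.resize(cv2.hconcat([a,b]),None,fx=2.5,fy=2.5,interpolation=cv2.INTER_CUBIC))
E
```

```text
20.75 tcp [0.5497 0.3522 0.4788] F [-0.2 -0.1 -1.7] T [ 0.06 -0.    0.  ] open 0.0203 grip 58.7307733297348 j [ 0.53  0.06  1.38 -0.    1.7   0.53]
axes [[0.001, 1.0, 0.0], [1.0, -0.001, -0.0], [-0.0, 0.0, -1.0]]
dp cm [ 0.08 -0.07 16.28]
```

View pics/pan.png

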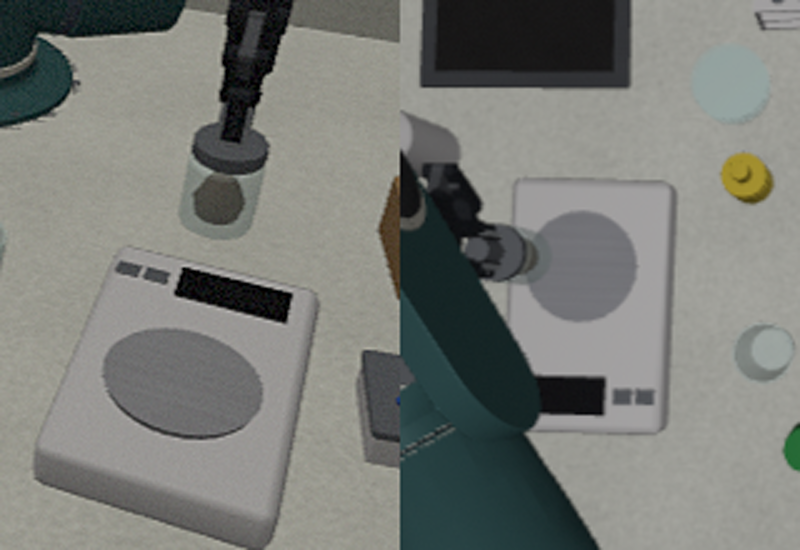

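The jar hangs upright at (222,180) left, above the pan (centre (183,383) left, (582,266) right). Both views confirm the pan at about (0.549, 0.353). Lowering to just above it.

>>> step_arm(dp=[[0.1,-0.05,0.5],[0.1,-0.05,2],[0.1,-0.05,4],[0.1,-0.05,6.5],[0.1,-0.05,9],[0.1,-0.05,11.5],[0.1,-0.05,13.5],[0.1,-0.05,15],[0.1,-0.05,15.6],[0.1,-0.05,15.8]], turn=[0,0,0,0,0,0,0,0,0,0], claw=[1.5,1.5,1.5,1.5,1.5,1.5,1.5,1.5,1.5,1.5])

```text
clock: 21.85
tcp_pos: [0.5491, 0.3535, 0.32]
orientation: [0.707, 0.707, -0.0, -0.0]
force: [0.1, -0.1, -3.1]
opening: 0.0201
grasp_force: 58.8
```

>>> step_arm(dp=[[0,0,0],[0,0,0.05],[0,0,0.1],[0,0,0.15],[0,0,0.2],[0,0,0.25],[0,0,0.3],[0,0,0.35],[0,0,0.4],[0,0,0.4]], turn=[0,0,0,0,0,0,0,0,0,0], claw=[1.5,1.5,1.5,1.5,1.5,1.5,1.5,1.5,1.5,1.5])

```text
clock: 22.85
tcp_pos: [0.5492, 0.3536, 0.3166]
orientation: [0.707, 0.707, -0.0, -0.0]
force: [0.2, -0.1, -2.8]
opening: 0.0203
grasp_force: 58.8
```

```bash
python3 go.py .549 .353 .3147
```

```text
22.85 tcp [0.5492 0.3536 0.3166] F [ 0.2 -0.1 -2.8] T [ 0.01  0.   -0.01] open 0.0203 grip 58.772116899490356 j [ 0.53  0.11  1.6  -0.    1.44  0.53]
axes [[0.001, 1.0, -0.0], [1.0, -0.001, -0.0], [-0.0, -0.0, -1.0]]
dp cm [-0.06 -0.02  0.19]
```

>>> step_arm(dp=[[0,0,0.03],[0,0,0.06],[0,0,0.09],[0,0,0.12],[0,0,0.14],[0,0,0.16],[0,0,0.18],[0,0,0.2],[0,0,0.2],[0,0,0.2]], turn=[0,0,0,0,0,0,0,0,0,0], claw=[1.5,1.5,1.5,1.5,1.5,1.5,1.5,1.5,1.5,1.5])

```text
clock: 23.85
tcp_pos: [0.5492, 0.3536, 0.3149]
orientation: [0.707, 0.707, 0.0, 0.0]
force: [-1.2, 0.3, 0.1]
opening: 0.0202
grasp_force: 58.9
```

Contact felt: the jar's weight is off the wrist. Now release slowly and then rise.

>>> step_arm(dp=[[0,0,0.03],[0,0,0.03],[0,0,0.03],[0,0,0.03],[0,0,0.03],[0,0,0.03],[0,0,0.03],[0,0,0.03],[0,0,0.03],[0,0,0.03]], turn=[0,0,0,0,0,0,0,0,0,0], claw=[1.5,1.5,2,2.3,2.6,3,3.5,4,4.5,5], newtons=20)

```text
clock: 24.85
tcp_pos: [0.5492, 0.3536, 0.3144]
orientation: [0.707, 0.707, 0.0, 0.0]
force: [-0.4, -0.4, 0.8]
opening: 0.0498
grasp_force: 0.0
```

>>> step_arm(dp=[[0,0,0],[0,0,-0.5],[0,0,-2],[0,0,-4],[0,0,-6.5],[0,0,-9],[0,0,-12],[0,0,-14],[0,0,-16],[0,0,-17]], turn=[0,0,0,0,0,0,0,0,0,0], claw=[5,5,5,5,5,5,5,5,5,5])

```text
clock: 25.85
tcp_pos: [0.5488, 0.3534, 0.4878]
orientation: [0.707, 0.707, 0.002, 0.0]
force: [0.0, 0.5, 1.0]
opening: 0.0497
grasp_force: 0.0
```

>>> step_arm(dp=[[0,-2,0],[0,-5,0],[0,-8,0],[0,-10,0],[0,-11,0],[0,-12,0],[0,-12,0],[0,-12,0],[0,-12,0],[0,-12,0]], turn=[0,0,0,0,0,0,0,0,0,0], claw=[5,5,5,5,5,5,5,5,5,5])

```text
clock: 26.85
tcp_pos: [0.4297, 0.3537, 0.4841]
orientation: [0.708, 0.707, -0.0, -0.0]
force: [0.6, -0.2, -0.2]
opening: 0.05
grasp_force: 0.0
```

```bash
python3 go.py; python3 - <<'E'
import cv2
from cell import env
a=env.read_camera("scene")["color"][:,:,::-1]
cv2.imwrite("pics/end.png",cv2.resize(a,(800,600),interpolation=cv2.INTER_CUBIC))
E
```

```text
26.85 tcp [0.4297 0.3537 0.4841] F [ 0.6 -0.2 -0.2] T [ 0.02 -0.02 -0.02] open 0.05 grip 0.0 j [ 0.64 -0.15  1.58 -0.    1.72  0.64]
axes [[0.001, 1.0, -0.0], [1.0, -0.001, -0.0], [-0.0, -0.0, -1.0]]
```

View pics/end.png

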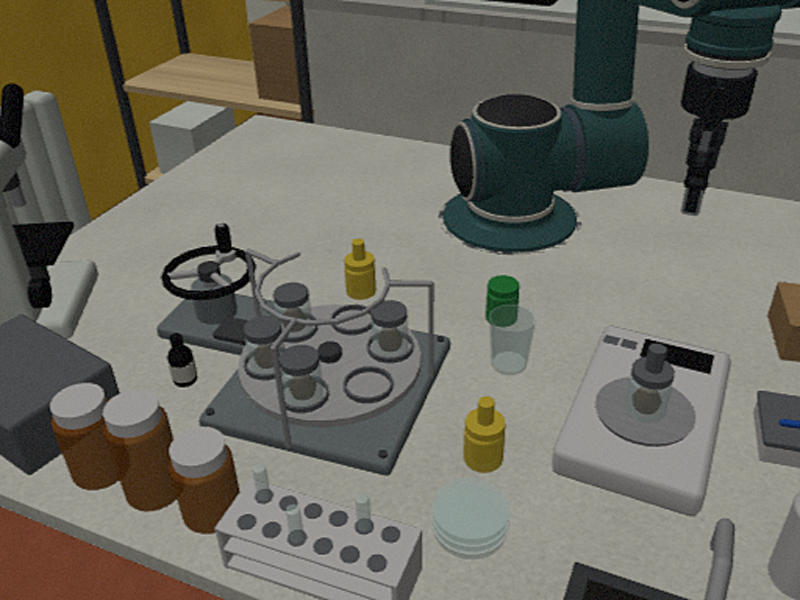

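The jar stands upright in the middle of the pan (base at (648,405), pan centre (645,411)). The other four jars are in their places and the bystanders haven't moved, so I'll hand it in.

```bash
python3 -c "
from cell import env
print(env.sign_off())"
```

```text
the job is handed in; nothing more can be done
None
```

I wound the carousel two turns clockwise, set the handle jar upright within a few millimetres of the middle of the balance pan, left the other jars and loose things undisturbed, and handed the job in at about 27 s (no verdict shown).

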